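Take the drilling stack apart and put each part away

TASK

The drilling is done, so take the stack apart from the top down, one piece at a time: lay the pale block flat in the blue tray, lower the red plate over both posts of the peg stand right down onto its board, and lower the aluminium plate over the same posts so that it lies flat on the red one. Last, lay the brown slat lengthwise and centred on the two yellow bearers of its rest, between their lips. Leave the mug and the spice jar where they stand.

Things in the scene. Friction and masses are not known exactly. Their poses are not given: they have to be found in the camera images.
- block: pale wooden block, 85 x 50 x 36 mm (its x, y, z), top of the stack at the start, lying roughly lengthwise on the red plate; origin at the centre of its underside, z up. About 75 g.
- red_plate: red plate, 110 x 60 x 12 mm (x, y, z), second in the stack, with two 16 mm through holes on its x axis at x = +38 and -38 mm; origin at the centre of its underside, z up. The same plate after a half turn. About 120 g.
- alu_plate: bare aluminium plate, 150 x 56 x 12 mm (x, y, z), third in the stack, with two 16 mm through holes on its x axis at x = +38 and -38 mm; origin at the centre of its underside, z up. The same plate after a half turn. About 220 g.
- slat: brown wooden slat, 190 x 50 x 16 mm (x, y, z), bottom of the stack, lying loose on the bench; origin at the centre of its underside, z up. About 100 g.
- peg_stand: plywood board, 130 x 50 x 15 mm, fixed to the bench, with two upright steel posts 8 mm thick on its x axis at x = +38 and -38 mm; posts end in blunt cones (the last 10 mm) at 55 mm above the bench. Origin at the centre of its underside on the bench, z up. The red plate goes on first (its underside then 15 mm above the bench), the aluminium plate on it (27 mm).
- tray: shallow blue open tray fixed to the bench, 125 x 90 x 12 mm outside (x, y, z), walls and floor 4 mm thick, so 117 x 82 mm inside; the block lies in it with its long side along the tray's. Origin at the centre of its underside on the bench, z up.
- slat_rest: rest fixed to the bench: dark steel strip 190 mm long along x, with two yellow bearers across it at x = +65 and -65 mm (each 22 mm in x, 82 mm in y). The slat lies along x on their beds, 20 mm above the bench, between lips 12 mm higher and 66 mm apart in y. Between the bearers there is open room for fingers. Origin at the centre of its underside on the bench, z up.
- mug: white mug, 78 x 116 x 101 mm, bystander standing in the middle behind the work; origin at the centre of its underside.
- jar: small spice jar with a yellow cap, 42 mm wide, 106 mm high, bystander behind the work; origin at the centre of its underside.
Things that resemble listed ones, but are neither listed nor needed, are in the scene too. Several things have the shape of the tray; the one meant has the colours described above.

How it is judged:
By the outcome, as a careful person would: the job done as asked, in the order asked, and still so for the second after the job is handed in, with the robot touching nothing.
It also fails if it takes over 144 s, if anything falls off the work surface, if the arm or the gripper's body presses on something with over 40 N, if the wrist force passes 120 N, or if a joint passes its speed limit or range.

ROBOT

A 6-joint arm with a two-finger parallel gripper is mounted at the origin on a cart in front of the work surface, level with it; the furniture and walls round the work are solid. World frame = base frame: x ahead of the robot, y to its left, z up, the work surface at z = 0. Lengths are in m, angles in rad, forces in N, time in s.
With the tool pointing down it reaches from about 0.275 to 1 m from the base axis. Payload 8.4 kg.
Tool frame: the origin (TCP) lies between the finger pads; the fingertips stand 17 mm ahead of it and the grasp point (between the pads) lies 2 mm behind it (bot.tcp_to_tips is the distance from the TCP to the fingertips, in m); z points along the fingers, y is the line along which they close (so a half turn about z gives the same grasp; the last joint's range is limited). The gripper opens to 85 mm and grips with 20 to 120 N. Pads are 22 mm wide; open, the fingers measure 114 mm over their backs; the gripper's body (76 mm by 85 mm) begins 54 mm behind the grasp point. The pads swing forward as they close: fully open they stand 13 mm farther back than shut.
Start: joints at [1.295, 0.353, 1.633, -0, 1.155, -0.002], TCP at [0.169, 0.602, 0.248] pointing down, gripper open.
Joint ranges: [-2.63, 2.63], [-0.92, 2.1], [0.06, 2.66], [-1.3, 4.44], [0, 2.69], [-3.02, 3.02]. Speed limits (rad/s): [2.22, 2.22, 2.79, 3.14, 3.14, 3.14].

INTERFACE

Orientations are given as a unit quaternion [x, y, z, w].
In Python, from workcell import bot gives the robot as it stands.
- The arm moves only by the tool jog_arm, never from a script. Its argument "increments" is a list of rows, each a list of 3 entries, a list of its own where there are three numbers: the shift along the world's x, y, z in units of 1 m (1.0 is 1 m), then the turn, a rotation vector about the world's x, y, z in units of 360 degrees (1.0 is 360 degrees), then the opening, from 0 (shut) to 1 (fully open). In form: [[[dx, dy, dz], [wx, wy, wz], hand], ...]. A call has exactly 10 rows; each row is the pose to reach, as a shift and turn from the pose commanded when the call began, turning the shorter way round; what a row does not reach only later rows make up. A row lasts 1/10 s, in which the tool goes at most 50 mm and 8.59 degrees, less where a joint would pass 70% of its speed; a pose out of reach is approached as far as the arm can. A call with a number of a shift or a turn outside -1 to 1 is refused whole. A call with a gripper value outside its range is refused whole. The fingers move at their own pace and stop on an object; "grip_force" is the grip in N (left out, the last holds). Time passes only in rows, so rows that repeat a pose let the fingers close, or fill a call up. It gives the time, the measured TCP pose, the force, the opening and the grip force at its end, in the units of the state.
- bot.state(): the state, without advancing time (a new reading comes with each control period).
- bot.grab_frame(name): name is "scene" or "top"; returns the picture (400x640x3 uint8, red, green, blue); there is no depth.
- bot.get_calibration(name): a dict with "fx", "fy", "cx", "cy" (pixels), "k1" (the pictures are not rectified: a ray, as slopes to the right and down, at radius r is drawn at 1 + k1 r^2 times it, then the intrinsics apply), "position" and "orientation" of the camera in the world. Camera axes: x right, y up, looking along -z (the intrinsics and any distortion apply to the point x, -y, -z); pixel columns grow to the right and rows downward; lengths in m; the calibration is good to about 2 mm. A picture is of the moment at which its call begins. get_calibration takes no time and is no camera call.
- bot.sign_off(): hands the job in; it is judged then, once.
The state is a dict: "time": time; "q": joint angles; "joint_vel": joint speeds; "joint_efforts": joint torques, N m; "ee_pos": TCP position; "tcp_rot": TCP orientation; "contact_force": force on the tool from outside, world axes, zero at the start; "moment": the same for the moment, N m; "grip_width": finger opening in m; "finger_force": force on a finger pad.
Only numpy, scipy, OpenCV 4.12 (cv2) and the standard library are available. Lean on these libraries where they do the work, as an engineer would, in place of code of your own. Each camera call takes 0.05 s, during which the arm holds its last target. There are 200 camera calls.

## Working session

There is one attempt and no reset: what is moved stays moved. The work goes in short steps, Python scripts to look and compute and a tool call to move; the robot and the scene stay as the last step left them, time stands still between calls to the robot, and variables do not carry over. Pictures are saved under pics/ and viewed, at most 14 in all, crops included, and the job is handed in when it is done.

Besides the shell and the picture viewer there is one more tool, called after "Request:" as name(argument=value, ...), one argument or row to a line, values as JSON. jog_arm: Moves the arm, as the interface text tells. Its arguments: {"type":"object","properties":{"increments":{"type":"array","items":{"type":"array"}},"grip_force":{"type":"number"}},"required":["increments"]}

```bash
ls; mkdir -p pics; cat > h.py <<'E'
import numpy as np, cv2
from scipy.spatial.transform import Rotation as R
from workcell import bot
def snap(n,f):
    im=bot.grab_frame(n); cv2.imwrite(f'pics/{f}.png',im[...,::-1]); return im
def cal(n):
    c=bot.get_calibration(n); return c,R.from_quat(c['orientation']).as_matrix(),np.array(c['position'])
def pix2w(n,uv,z):
    c,M,p=cal(n); out=[]
    for u,v in np.atleast_2d(uv):
        d=np.array([(u-c['cx'])/c['fx'],(v-c['cy'])/c['fy']]); s=d.copy()
        for _ in range(30): s=d/(1+c['k1']*(s@s))
        r=M@np.array([s[0],-s[1],-1]); out.append(p+r*(z-p[2])/r[2])
    return np.array(out)
def w2pix(n,P):
    c,M,p=cal(n); q=(np.atleast_2d(P)-p)@M; s=np.c_[q[:,0],-q[:,1]]/-q[:,2:]
    s=s*(1+c['k1']*(s**2).sum(1,keepdims=True)); return s*[c['fx'],c['fy']]+[c['cx'],c['cy']]
E
python3 - <<'E'
from h import *
for n in('scene','top'):
    snap(n,n+'0'); print(bot.get_calibration(n))
print(bot.state(),bot.tcp_to_tips)
E
```

```text
pics
{'fx': 505.77401079257726, 'fy': 505.77401079257726, 'cx': 315.2680090476233, 'cy': 194.62278853209662, 'k1': -0.0040016015318749595, 'position': array([-0.56166174, -0.70723754,  0.99007285]), 'orientation': array([ 0.39957768, -0.22738917, -0.45928562,  0.76005826])}
{'fx': 506.81021901843184, 'fy': 506.81021901843184, 'cx': 328.05363307566245, 'cy': 196.54053604756527, 'k1': -0.08258305368775093, 'position': array([-0.2035416 , -0.19277696,  1.1233838 ]), 'orientation': array([ 0.2494157 , -0.21345652, -0.60136761,  0.72841274])}
{'time': 0.1, 'q': array([ 1.29458378e+00,  3.53597077e-01,  1.63405134e+00,  1.82540480e-05,
        1.15519721e+00, -2.39621705e-03]), 'joint_vel': array([-0.00030452, -0.00223649, -0.00235441,  0.001401  ,  0.00014259,
       -0.00198701]), 'joint_efforts': array([ 2.27694181e-03, -6.06357694e+01, -3.42823792e+01,  1.30387543e-04,
        3.98503922e-03, -8.67267261e-06]), 'ee_pos': array([0.16888776, 0.60133223, 0.24762898]), 'tcp_rot': array([ 1.36484496e-01,  9.90642009e-01, -6.19259612e-04, -9.52573874e-05]), 'contact_force': array([-0.96630547, -0.22930885,  0.77974997]), 'moment': array([0.03233265, 0.0134028 , 0.00641651]), 'finger_force': 0.0, 'grip_width': 0.08567466062021856} 0.017
```

View pics/scene0.png

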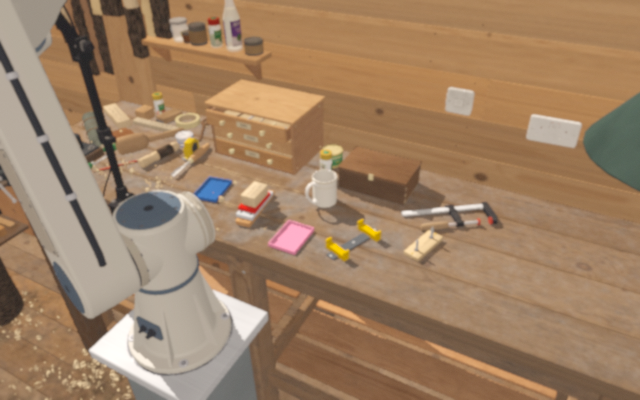

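View pics/top0.png

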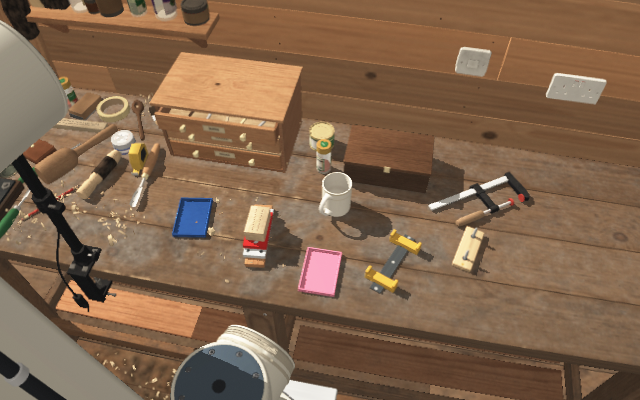

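The top view shows these candidates. Trays: blue at (193,217), pink look-alike at (321,272). I choose the blue one. The stack is at (257,235), the rest at (395,260) and the peg stand at (469,250). The mug is at (336,195) and the jar at (324,155). Next I take close crops.

```bash
python3 - <<'E'
import cv2
im=cv2.imread('pics/top0.png')
cv2.imwrite('pics/cA.png',cv2.resize(im[190:280,165:285],None,fx=6,fy=6,interpolation=cv2.INTER_CUBIC))
cv2.imwrite('pics/cB.png',cv2.resize(im[220:300,360:495],None,fx=5.9,fy=5.9,interpolation=cv2.INTER_CUBIC))
s=cv2.imread('pics/scene0.png')
cv2.imwrite('pics/cC.png',cv2.resize(s[170:235,185:285],None,fx=8,fy=8,interpolation=cv2.INTER_CUBIC))
E
```

```text
(no output)
```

View pics/cA.png

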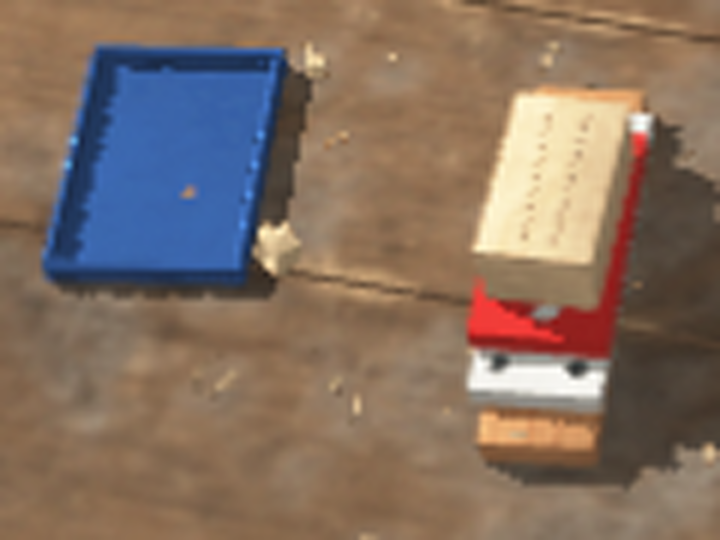

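View pics/cB.png

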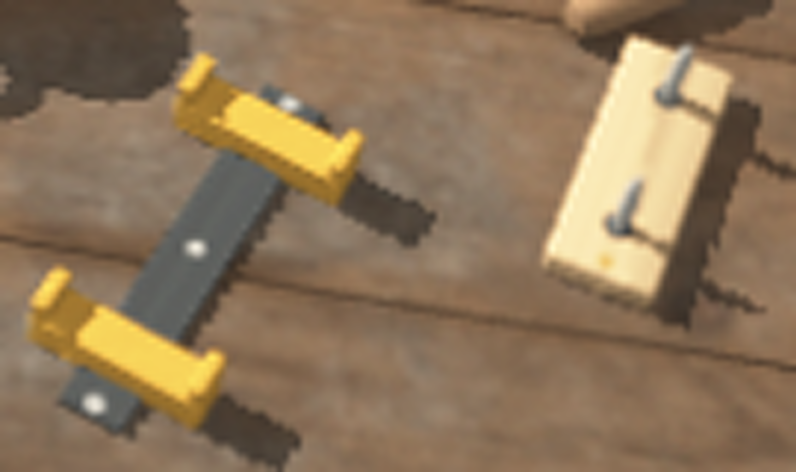

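View pics/cC.png

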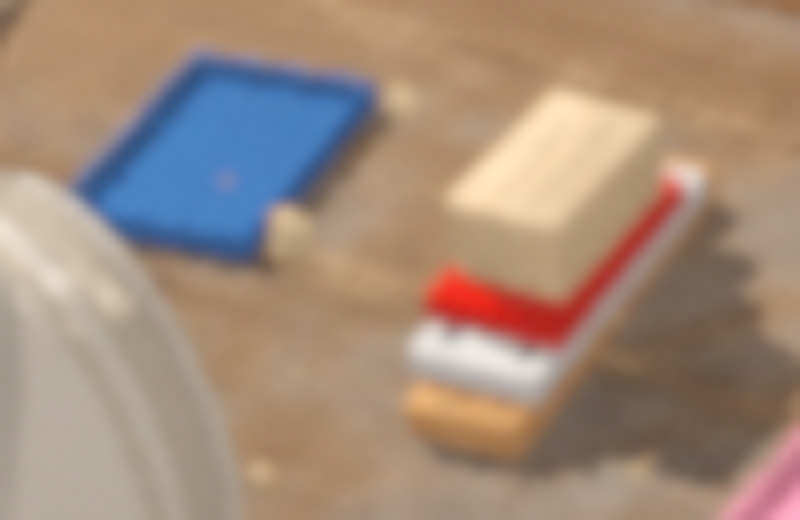

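Crop check: the tray is the blue one, at full-picture (193,217). Around it lie wood shavings only. The stack's layers are clearly visible: pale block, red, aluminium, brown slat. The rest and both posts are also sharp. Now I fit the poses.

```bash
cat > fit.py <<'E'
from h import *
from scipy.optimize import least_squares
A=lambda x,y:((x+.5)/6-.5+165,(y+.5)/6-.5+190)
B=lambda x,y:((x+.5)/5.9-.5+360,(y+.5)/5.9-.5+220)
C=lambda x,y:((x+.5)/8-.5+185,(y+.5)/8-.5+170)
def fit(name,obs,x0):
    # obs: (cam, (u,v), (lx,ly,z))
    def f(p):
        c,s=np.cos(p[2]),np.sin(p[2]); r=[]
        for cam,uv,l in obs:
            P=[p[0]+c*l[0]-s*l[1],p[1]+s*l[0]+c*l[1],l[2]]
            r+=list(w2pix(cam,P)[0]-uv)
        return np.array(r)
    s=least_squares(f,x0,loss='soft_l1')
    print(name,'xy',s.x[:2].round(4),'yaw deg',np.degrees(s.x[2]).round(2),'res px',f(s.x).round(1)); return s.x
E
python3 - <<'E'
from fit import *
t='top';s='scene'
for n,pt,z in(('block',A(555,180),.076),('tray',A(165,162),.012),('stand',B(640,165),.015),('rest',B(196,248),.004)):
    print(n,pix2w(t,pt,z)[0])
# directions
print(pix2w(t,[A(473,250),A(517,93),A(592,268)],.076))
E
```

```text
block [0.50376096 0.11276032 0.076     ]
tray [0.52209411 0.30783832 0.012     ]
stand [ 0.56389867 -0.43201574  0.015     ]
rest [ 0.49130762 -0.24319381  0.004     ]
[[0.46241214 0.13664491 0.076     ]
 [0.5453567  0.14146615 0.076     ]
 [0.46335366 0.08557689 0.076     ]]
```

```bash
python3 - <<'E'
from fit import *
t='top';s='scene'
fit('block top',[(t,A(517,93),(.0425,.025,.076)),(t,A(634,108),(.0425,-.025,.076)),(t,A(473,250),(-.0425,.025,.076)),(t,A(592,268),(-.0425,-.025,.076))],[.5,.11,0])
fit('block scene',[(s,C(560,88),(.0425,.025,.076)),(s,C(660,122),(.0425,-.025,.076)),(s,C(447,197),(-.0425,.025,.076)),(s,C(558,228),(-.0425,-.025,.076))],[.5,.11,0])
fit('red',[(t,A(468,346),(-.055,.03,.028)),(t,A(611,357),(-.055,-.03,.028)),(t,A(650,137),(.055,-.03,.040))],[.5,.11,0])
fit('alu',[(t,A(470,402),(-.075,.028,.016)),(t,A(603,412),(-.075,-.028,.016)),(t,A(653,115),(.075,-.028,.028))],[.5,.11,0])
fit('slat',[(t,A(482,460),(-.095,.025,0)),(t,A(598,466),(-.095,-.025,0)),(t,A(645,92),(.095,-.025,.016))],[.5,.11,0])
fit('tray',[(t,A(97,46),(.0625,.045,.012)),(t,A(287,50),(.0625,-.045,.012)),(t,A(46,275),(-.0625,.045,.012)),(t,A(247,273),(-.0625,-.045,.012))],[.52,.3,0])
fit('stand',[(t,B(630,38),(.065,.025,.015)),(t,B(733,75),(.065,-.025,.015)),(t,B(545,262),(-.065,.025,.015)),(t,B(655,298),(-.065,-.025,.015)),
 (t,B(668,97),(.038,0,.015)),(t,B(619,224),(-.038,0,.015)),(t,B(687,45),(.038,0,.055)),(t,B(638,180),(-.038,0,.055))],[.56,-.43,0])
fit('rest',[(t,B(203,62),(.065,.037,.032)),(t,B(351,137),(.065,-.037,.032)),(t,B(54,277),(-.065,.037,.032)),(t,B(213,355),(-.065,-.037,.032)),(t,B(196,248),(0,0,.004))],[.5,-.24,0])
fit('rest strip',[(t,B(68,395),(-.095,.014,.004)),(t,B(196,248),(0,0,.004)),(t,B(122,432),(-.095,-.014,0.004))],[.5,-.24,0])
E
```

```text
block top xy [0.5046 0.1133] yaw deg 2.9 res px [ 0.4 -0.1 -0.2 -0.4  0.   0.5 -0.2 -0.1]
block scene xy [0.5057 0.1124] yaw deg 2.88 res px [-0.2  0.2  0.6 -0.7 -0.   0.3 -0.3  0.1]
red xy [0.5025 0.1137] yaw deg 4.97 res px [ 0.4 -0.  -0.3  0.3 -0.  -0.3]
alu xy [0.5026 0.1136] yaw deg 5.79 res px [ 0.2 -0.  -0.2  0.1 -0.  -0.1]
slat xy [0.5043 0.1147] yaw deg 8.12 res px [-0.1  0.2  0.   0.2  0.1 -0.5]
tray xy [0.5247 0.3066] yaw deg 10.66 res px [-0.1  0.5  0.1  0.  -0.1 -0.6  0.1  0.1]
stand xy [ 0.5653 -0.433 ] yaw deg -15.03 res px [-0.2 -0.6  0.3 -0.2 -0.  -1.1  0.2  0.2 -0.4  0.2 -0.2  0.8  0.   0.4
  0.2 -0.1]
rest xy [ 0.4955 -0.2439] yaw deg -21.82 res px [-0.3  0.  -0.1  0.2  0.3 -0.1 -0.3  0.9  0.4 -1.3]
rest strip xy [ 0.4917 -0.2437] yaw deg -20.77 res px [-0.6  0.5  0.2 -0.1  0.3 -0.4]
```

```bash
python3 - <<'E'
from h import *
print('clamp base guesses',pix2w('top',[(95,290),(80,250)],0.05),pix2w('scene',[(122,195)],0.05))
print('tcp px',w2pix('top',bot.state()['ee_pos']),w2pix('scene',bot.state()['ee_pos']))
print('mug',pix2w('top',[(336,210)],0.0),'jar',pix2w('top',[(324,168)],0.0))
E
```

```text
clamp base guesses [[0.24499594 0.4461162  0.05      ]
 [0.34158184 0.53601365 0.05      ]] [[0.31424616 0.50521044 0.05      ]]
tcp px [[-21.26831802 262.20018353]] [[ 44.35345335 156.87597875]]
mug [[ 0.62897244 -0.07048326  0.        ]] jar [[ 0.77477836 -0.00835268  0.        ]]
```

```bash
python3 - <<'E'
import cv2
im=cv2.imread('pics/top0.png'); cv2.imwrite('pics/cD.png',cv2.resize(im[130:330,0:240],None,fx=3,fy=3))
E
```

```text
(no output)
```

View pics/cD.png

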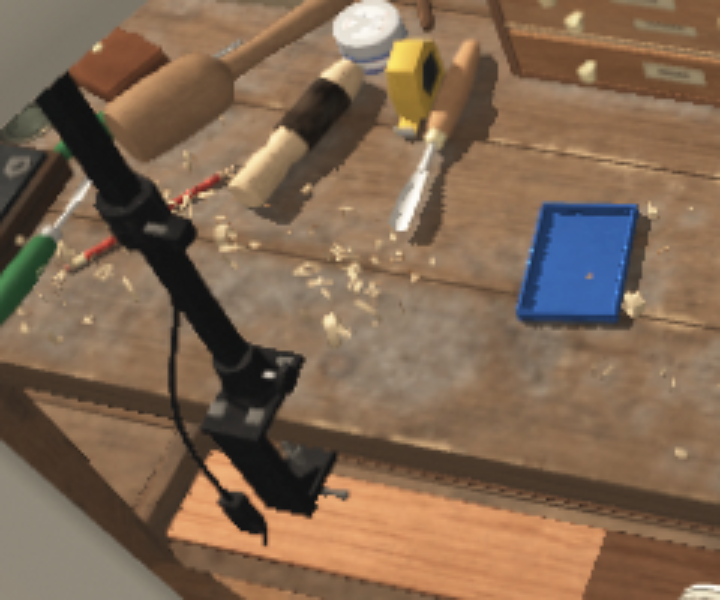

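```bash
python3 - <<'E'
from h import *
for z in(0,.05,.1,.2): print(z,pix2w('top',[(83,257),(47,200)],z)[:,:2].round(3).tolist(),pix2w('scene',[(122,195),(83,45)],z)[:,:2].round(3).tolist())
for p in((.30,.50),(.33,.53),(.34,.56)): print(p,*[np.r_[w2pix('top',[*p,z])[0],w2pix('scene',[*p,z])[0]].round() for z in(0,.2,.4)])
E
```

```text
0 [[0.349, 0.552], [0.503, 0.747]] [[0.361, 0.57], [1.407, 1.967]]
0.05 [[0.324, 0.519], [0.471, 0.706]] [[0.314, 0.505], [1.307, 1.832]]
0.1 [[0.3, 0.485], [0.44, 0.664]] [[0.268, 0.441], [1.208, 1.697]]
0.2 [[0.25, 0.419], [0.377, 0.58]] [[0.174, 0.312], [1.009, 1.427]]
(0.3, 0.5) [ 92. 277. 124. 210.] [ 61. 232. 108. 158.] [ 21. 174.  90.  98.]
(0.33, 0.53) [ 87. 264. 124. 203.] [ 56. 219. 108. 151.] [ 16. 160.  91.  92.]
(0.34, 0.56) [ 79. 259. 120. 199.] [ 47. 214. 104. 148.] [  6. 154.  86.  89.]
```

The picture shows a vertical black pole clamped to the bench edge at about (0.335, 0.535) (pixel (83,257)). So I leave by −y first, then go to the block.

Request:
jog_arm(
  increments=[
    [[0,-0.05,0],[0,0,0],1],
    [[0,-0.1,0],[0,0,0],1],
    [[0,-0.15,0],[0,0,0],1],
    [[0,-0.2,0],[0,0,0],1],
    [[0,-0.25,0],[0,0,0],1],
    [[0.033,-0.287,-0.01],[0,0,0.01],1],
    [[0.066,-0.324,-0.02],[0,0,0.02],1],
    [[0.1,-0.36,-0.03],[0,0,0.03],1],
    [[0.133,-0.397,-0.04],[0,0,0.042],1],
    [[0.166,-0.434,-0.05],[0,0,0.0517],1],
  ],
  grip_force=40,
)

```text
time: 1.1
ee_pos: [0.3341, 0.1681, 0.1987]
tcp_rot: [-0.027, 1.0, 0.0, 0.0]
contact_force: [1.1, 0.8, -0.3]
grip_width: 0.0851
finger_force: 0.0
```

Request:
jog_arm(
  increments=[
    [[0.045,-0.014,-0.01],[0,0,0],1],
    [[0.09,-0.028,-0.02],[0,0,0],1],
    [[0.13,-0.042,-0.03],[0,0,0],1],
    [[0.17,-0.055,-0.04],[0,0,0],1],
    [[0.17,-0.055,-0.07],[0,0,0],1],
    [[0.17,-0.055,-0.1],[0,0,0],1],
    [[0.17,-0.055,-0.12],[0,0,0],1],
    [[0.17,-0.055,-0.13],[0,0,0],1],
    [[0.17,-0.055,-0.13],[0,0,0],1],
    [[0.17,-0.055,-0.13],[0,0,0],1],
  ],
)

```text
time: 2.1
ee_pos: [0.5035, 0.1149, 0.0694]
tcp_rot: [-0.026, 1.0, 0.0, 0.0]
contact_force: [0.5, -0.3, -0.7]
grip_width: 0.0858
finger_force: 0.0
```

```bash
python3 - <<'E'
from h import *
s=bot.state(); print(s['ee_pos'],s['tcp_rot'])
a=snap('top','t1'); b=snap('scene','s1')
a=a[...,::-1];b=b[...,::-1]
def cr(im,u,v): return cv2.resize(im[v-45:v+45,u-45:u+45],(396,396),interpolation=cv2.INTER_CUBIC)
cv2.imwrite('pics/c1.png',np.hstack([cr(a,257,225),cr(b,255,195)]))
E
```

```text
[0.50353252 0.11494495 0.06942196] [-2.55842025e-02  9.99672629e-01  4.94344448e-05  2.83392450e-04]
```

View pics/c1.png

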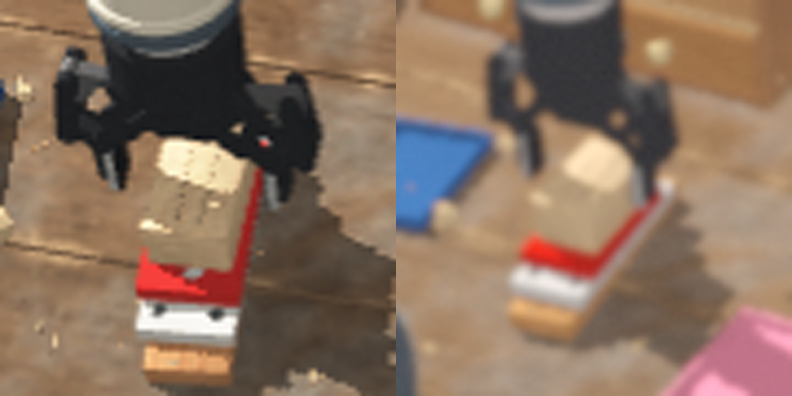

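```bash
python3 - <<'E'
from h import *
for z in(.045,.052,.058,.064,.07): print(z,pix2w('top',[(239.5,222),(274,226)],z)[:,:2].round(4).tolist(), pix2w('scene',[(255-45+(535-396)/4.4,195-45+172/4.4),(255-45+(640-396)/4.4,195-45+196/4.4)],z)[:,:2].round(4).tolist())
E
```

```text
0.045 [[0.5082, 0.1648], [0.5135, 0.0732]] [[0.5238, 0.1782], [0.533, 0.0903]]
0.052 [[0.5036, 0.1625], [0.5088, 0.0715]] [[0.5158, 0.1716], [0.5248, 0.0843]]
0.058 [[0.4997, 0.1605], [0.5048, 0.07]] [[0.5089, 0.166], [0.5179, 0.0793]]
0.064 [[0.4957, 0.1585], [0.5008, 0.0685]] [[0.502, 0.1604], [0.5109, 0.0742]]
0.07 [[0.4917, 0.1565], [0.4968, 0.067]] [[0.4951, 0.1548], [0.504, 0.0692]]
```

The crop shows the fingers straddling the block evenly. Open tips (pixels (239,222) and (274,226)) triangulate to about 4 mm ahead of the TCP, which agrees with the 13 mm swing. I go lower and grip.

Request:
jog_arm(
  increments=[
    [[0.001,-0.001,-0.004],[0,0,0],1],
    [[0.001,-0.001,-0.007],[0,0,0],0.8],
    [[0.001,-0.001,-0.007],[0,0,0],0.7],
    [[0.001,-0.001,-0.007],[0,0,0],0.65],
    [[0.001,-0.001,-0.007],[0,0,0],0.5],
    [[0.001,-0.001,-0.007],[0,0,0],0.4],
    [[0.001,-0.001,-0.007],[0,0,0],0.4],
    [[0.001,-0.001,0.005],[0,0,0],0.4],
    [[0.001,-0.001,0.035],[0,0,0],0.4],
    [[0.001,-0.001,0.06],[0,0,0],0.4],
  ],
)

```text
time: 3.2
ee_pos: [0.5039, 0.1137, 0.1301]
tcp_rot: [-0.026, 1.0, -0.0, -0.0]
contact_force: [0.4, -0.4, -0.7]
grip_width: 0.0494
finger_force: 41.7
```

Request:
jog_arm(
  increments=[
    [[0.004,0.04,0],[0,0,0.005],0.4],
    [[0.008,0.085,0],[0,0,0.01],0.4],
    [[0.012,0.13,0],[0,0,0.015],0.4],
    [[0.016,0.17,0],[0,0,0.02],0.4],
    [[0.02,0.193,-0.01],[0,0,0.0214],0.4],
    [[0.02,0.193,-0.03],[0,0,0.0214],0.4],
    [[0.02,0.193,-0.055],[0,0,0.0214],0.4],
    [[0.02,0.193,-0.075],[0,0,0.0214],0.4],
    [[0.02,0.193,-0.085],[0,0,0.0214],0.4],
    [[0.02,0.193,-0.085],[0,0,0.0214],0.4],
  ],
)

```text
time: 4.2
ee_pos: [0.5234, 0.3063, 0.043]
tcp_rot: [-0.093, 0.996, -0.001, -0.001]
contact_force: [0.4, -0.4, -0.9]
grip_width: 0.0497
finger_force: 41.8
```

Request:
jog_arm(
  increments=[
    [[0.001,0,-0.005],[0,0,0],0.4],
    [[0.001,0,-0.01],[0,0,0],0.4],
    [[0.001,0,-0.013],[0,0,0],0.4],
    [[0.001,0,-0.015],[0,0,0],0.4],
    [[0.001,0,-0.016],[0,0,0],0.4],
    [[0.001,0,-0.016],[0,0,0],0.4],
    [[0.001,0,-0.016],[0,0,0],0.4],
    [[0.001,0,-0.016],[0,0,0],0.4],
    [[0.001,0,-0.016],[0,0,0],0.4],
    [[0.001,0,-0.016],[0,0,0],0.4],
  ],
)

```text
time: 5.2
ee_pos: [0.5252, 0.3068, 0.0279]
tcp_rot: [-0.093, 0.996, 0.0, 0.0]
contact_force: [0.5, -0.3, -0.8]
grip_width: 0.0495
finger_force: 41.8
```

Request:
jog_arm(
  increments=[
    [[0,0,-0.0005],[0,0,0],0.4],
    [[0,0,-0.001],[0,0,0],0.4],
    [[0,0,-0.0015],[0,0,0],0.4],
    [[0,0,-0.002],[0,0,0],0.4],
    [[0,0,-0.002],[0,0,0],0.65],
    [[0,0,-0.002],[0,0,0],0.7],
    [[0,0,-0.002],[0,0,0],0.75],
    [[0,0,-0.002],[0,0,0],0.75],
    [[0,0,0.02],[0,0,0],0.75],
    [[0,0,0.06],[0,0,0],0.85],
  ],
)

```text
time: 6.2
ee_pos: [0.5233, 0.3057, 0.0859]
tcp_rot: [-0.093, 0.996, -0.001, -0.003]
contact_force: [0.3, 0.0, 0.3]
grip_width: 0.0724
finger_force: 0.0
```

Request:
jog_arm(
  increments=[
    [[0,0,0.04],[0,0,0],1],
    [[0,-0.01,0.08],[0,0,0],1],
    [[0,-0.03,0.11],[0,0,0],1],
    [[-0.02,-0.04,0.11],[0,0,0],1],
    [[-0.05,-0.04,0.11],[0,0,0],1],
    [[-0.1,-0.04,0.11],[0,0,0],1],
    [[-0.13,-0.04,0.11],[0,0,0],1],
    [[-0.13,-0.04,0.11],[0,0,0],1],
    [[-0.13,-0.04,0.11],[0,0,0],1],
    [[-0.13,-0.04,0.11],[0,0,0],1],
  ],
)

```text
time: 7.2
ee_pos: [0.3962, 0.2672, 0.1982]
tcp_rot: [-0.093, 0.996, 0.0, 0.001]
contact_force: [0.9, -0.0, -0.4]
grip_width: 0.0854
finger_force: 0.0
```

```bash
python3 - <<'E'
from h import *
a=snap('top','t2')[...,::-1]
cv2.imwrite('pics/c2.png',cv2.resize(a[190:280,165:285],None,fx=6,fy=6,interpolation=cv2.INTER_CUBIC))
E
```

```text
(no output)
```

View pics/c2.png

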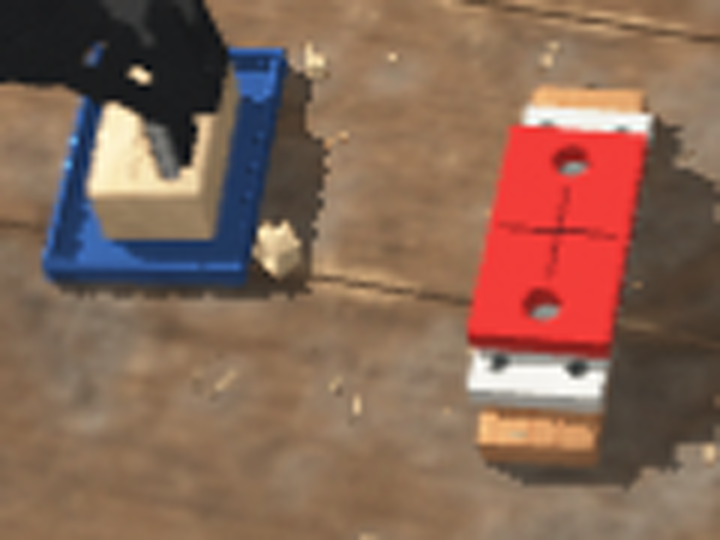

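The block lies flat in the blue tray. The red plate is bare: holes at crop (573,160) and (544,304), cross at (560,232).

```bash
python3 - <<'E'
from fit import *
t='top'
fit('red',[(t,A(512,126),(.055,.03,.04)),(t,A(650,136),(.055,-.03,.04)),(t,A(470,333),(-.055,.03,.04)),(t,A(613,345),(-.055,-.03,.04)),(t,A(573,160),(.038,0,.04)),(t,A(544,304),(-.038,0,.04)),(t,A(560,232),(0,0,.04))],[.5,.11,.07])
fit('alu',[(t,A(470,402),(-.075,.028,.016)),(t,A(603,412),(-.075,-.028,.016)),(t,A(653,116),(.075,-.028,.028)),(t,A(528,104),(.075,.028,.028)),(t,A(470,390),(-.075,.028,.028))],[.5,.11,.1])
fit('slat',[(t,A(482,460),(-.095,.025,0)),(t,A(598,466),(-.095,-.025,0)),(t,A(645,92),(.095,-.025,.016)),(t,A(532,86),(.095,.025,.016))],[.5,.11,0.1])
E
```

```text
red xy [0.5018 0.1135] yaw deg 6.43 res px [ 0.2 -0.  -0.5 -0.2 -0.   0.1 -0.4 -0.2  0.2  0.2  0.4  0.2  0.1 -0. ]
alu xy [0.5023 0.1136] yaw deg 6.1 res px [ 0.3  0.2 -0.1  0.2 -0.2 -0.3  0.2  0.3 -0.2 -0.3]
slat xy [0.504  0.1152] yaw deg 8.48 res px [-0.1  0.3  0.   0.2 -0.3 -0.5  0.4 -0.2]
```

Request:
jog_arm(
  increments=[
    [[0.026,-0.038,0],[0,0,-0.003],1],
    [[0.053,-0.077,0],[0,0,-0.006],1],
    [[0.08,-0.116,0],[0,0,-0.009],1],
    [[0.106,-0.154,-0.01],[0,0,-0.0118],1],
    [[0.106,-0.154,-0.04],[0,0,-0.0118],1],
    [[0.106,-0.154,-0.08],[0,0,-0.0118],1],
    [[0.106,-0.154,-0.115],[0,0,-0.0118],1],
    [[0.106,-0.154,-0.14],[0,0,-0.0118],1],
    [[0.106,-0.154,-0.14],[0,0,-0.0118],1],
    [[0.106,-0.154,-0.14],[0,0,-0.0118],1],
  ],
)

```text
time: 8.25
ee_pos: [0.5017, 0.1126, 0.0578]
tcp_rot: [-0.055, 0.998, -0.0, -0.0]
contact_force: [0.8, -0.2, 0.5]
grip_width: 0.0854
finger_force: 0.0
```

Request:
jog_arm(
  increments=[
    [[0,0.001,-0.01],[0,0,0],1],
    [[0,0.001,-0.018],[0,0,0],1],
    [[0,0.001,-0.0215],[0,0,0],1],
    [[0,0.001,-0.0215],[0,0,0],0.85],
    [[0,0.001,-0.0215],[0,0,0],0.78],
    [[0,0.001,-0.0215],[0,0,0],0.74],
    [[0,0.001,-0.0215],[0,0,0],0.68],
    [[0,0.001,-0.0215],[0,0,0],0.55],
    [[0,0.001,-0.0215],[0,0,0],0.5],
    [[0,0.001,-0.0215],[0,0,0],0.5],
  ],
  grip_force=60,
)

```text
time: 9.25
ee_pos: [0.5014, 0.1139, 0.0371]
tcp_rot: [-0.056, 0.998, 0.0, 0.0]
contact_force: [-2.3, -0.2, 6.9]
grip_width: 0.0589
finger_force: 62.6
```

Request:
jog_arm(
  increments=[
    [[0,0,0.004],[0,0,0],0.5],
    [[0,0,0.012],[0,0,0],0.5],
    [[0,0,0.03],[0,0,0],0.5],
    [[0,0,0.06],[0,0,0],0.5],
    [[0,0,0.1],[0,0,0],0.5],
    [[0,0,0.14],[0,0,0],0.5],
    [[0,-0.01,0.15],[0,0,0],0.5],
    [[0,-0.04,0.15],[0,0,0],0.5],
    [[0,-0.07,0.15],[0,0,0],0.5],
    [[0,-0.1,0.15],[0,0,0],0.5],
  ],
)

```text
time: 10.25
ee_pos: [0.5006, 0.0125, 0.1863]
tcp_rot: [-0.056, 0.998, -0.0, -0.0]
contact_force: [0.9, -0.1, -1.4]
grip_width: 0.0584
finger_force: 64.7
```

Request:
jog_arm(
  increments=[
    [[0.007,-0.045,0],[0,0,-0.006],0.5],
    [[0.014,-0.093,0],[0,0,-0.012],0.5],
    [[0.021,-0.141,0],[0,0,-0.019],0.5],
    [[0.028,-0.189,0],[0,0,-0.026],0.5],
    [[0.035,-0.237,0],[0,0,-0.033],0.5],
    [[0.042,-0.285,0],[0,0,-0.04],0.5],
    [[0.049,-0.333,0],[0,0,-0.047],0.5],
    [[0.056,-0.381,0],[0,0,-0.053],0.5],
    [[0.0625,-0.425,-0.005],[0,0,-0.0595],0.5],
    [[0.0645,-0.4455,-0.02],[0,0,-0.0595],0.5],
  ],
)

```text
time: 11.25
ee_pos: [0.5658, -0.4364, 0.1669]
tcp_rot: [0.133, 0.991, -0.001, 0.001]
contact_force: [0.4, 0.1, -0.6]
grip_width: 0.0588
finger_force: 64.7
```

Request:
jog_arm(
  increments=[
    [[0,0,-0.02],[0,0,0],0.5],
    [[0,0,-0.05],[0,0,0],0.5],
    [[0,0,-0.07],[0,0,0],0.5],
    [[0,0,-0.075],[0,0,0],0.5],
    [[0,0,-0.075],[0,0,0],0.5],
    [[0,0,-0.075],[0,0,0],0.5],
    [[0,0,-0.075],[0,0,0],0.5],
    [[0,0,-0.075],[0,0,0],0.5],
    [[0,0,-0.075],[0,0,0],0.5],
    [[0,0,-0.075],[0,0,0],0.5],
  ],
)

```text
time: 12.25
ee_pos: [0.5658, -0.4318, 0.0918]
tcp_rot: [0.131, 0.991, -0.0, 0.0]
contact_force: [-0.4, -0.9, -1.1]
grip_width: 0.0586
finger_force: 64.7
```

```bash
python3 - <<'E'
from h import *
s=bot.state(); p=s['ee_pos'];a=np.degrees(np.arctan2(*s['tcp_rot'][[1,0]]))*2-90
print(p,'heading',a)
im=snap('top','t3')[...,::-1]; b=snap('scene','s3')[...,::-1]
u,v=w2pix('scene',[.565,-.433,.05])[0].astype(int)
cv2.imwrite('pics/c3.png',np.hstack([cv2.resize(im[205:285,425:505],(400,400),interpolation=cv2.INTER_CUBIC),cv2.resize(b[v-40:v+40,u-40:u+40],(400,400),interpolation=cv2.INTER_CUBIC)]))
print(u,v)
E
```

```text
[ 0.56581859 -0.43179327  0.09180281] heading 74.96444281695179
424 234
```

View pics/c3.png

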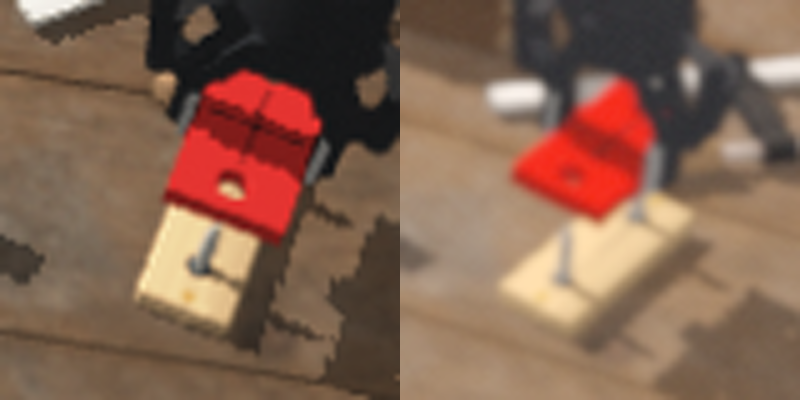

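```bash
python3 - <<'E'
from h import *
f=lambda x,y:((x+.5)/5-.5+425,(y+.5)/5-.5+205)
g=lambda x,y:((x-400+.5)/5-.5+384,(y+.5)/5-.5+194)
print('hole',pix2w('top',f(231,186),.095)[0],pix2w('scene',g(573,178),.095)[0])
print('post tip',pix2w('top',f(212,232),.055)[0],'base',pix2w('top',f(200,265),.015)[0],'scene',pix2w('scene',g(568,228),.055)[0],pix2w('scene',g(562,280),.015)[0])
print('far scene',pix2w('scene',g(636,216),.015)[0])
c,s=np.cos(np.radians(-15.03)),np.sin(np.radians(-15.03));print('expected post',.5653-.038*c,-.433-.038*s)
print('top corners',pix2w('top',[f(166,192),f(277,230)],.083))
E
```

```text
hole [ 0.52662999 -0.42110542  0.095     ] [ 0.52519513 -0.42396527  0.095     ]
post tip [ 0.52533992 -0.42093812  0.055     ] base [ 0.53119278 -0.42375125  0.015     ] scene [ 0.52983796 -0.42343207  0.055     ] [ 0.53101614 -0.42339099  0.015     ]
far scene [ 0.60512357 -0.44345024  0.015     ]
expected post 0.5285999732909814 -0.42314565884712124
top corners [[ 0.52546066 -0.39188341  0.083     ]
 [ 0.51341571 -0.44662694  0.083     ]]
```

Request:
jog_arm(
  increments=[
    [[0,-0.001,-0.01],[0,0,0],0.5],
    [[0,-0.001,-0.018],[0,0,0],0.5],
    [[0,-0.001,-0.025],[0,0,0],0.5],
    [[0,-0.001,-0.03],[0,0,0],0.5],
    [[0,-0.001,-0.035],[0,0,0],0.5],
    [[0,-0.001,-0.04],[0,0,0],0.5],
    [[0,-0.001,-0.044],[0,0,0],0.5],
    [[0,-0.001,-0.048],[0,0,0],0.5],
    [[0,-0.001,-0.05],[0,0,0],0.5],
    [[0,-0.001,-0.05],[0,0,0],0.5],
  ],
)

```text
time: 13.35
ee_pos: [0.5655, -0.4326, 0.041]
tcp_rot: [0.131, 0.991, 0.0, -0.0]
contact_force: [-0.4, 0.1, -0.5]
grip_width: 0.0585
finger_force: 64.7
```

Request:
jog_arm(
  increments=[
    [[0,0,-0.004],[0,0,0],0.5],
    [[0,0,-0.008],[0,0,0],0.5],
    [[0,0,-0.011],[0,0,0],0.5],
    [[0,0,-0.013],[0,0,0],0.5],
    [[0,0,-0.0145],[0,0,0],0.5],
    [[0,0,-0.0155],[0,0,0],0.5],
    [[0,0,-0.0165],[0,0,0],0.5],
    [[0,0,-0.017],[0,0,0],0.5],
    [[0,0,-0.017],[0,0,0],0.5],
    [[0,0,-0.017],[0,0,0],0.5],
  ],
)

```text
time: 14.35
ee_pos: [0.5657, -0.4328, 0.0245]
tcp_rot: [0.131, 0.991, -0.0, 0.0]
contact_force: [-0.5, -0.8, -1.5]
grip_width: 0.0585
finger_force: 64.7
```

Request:
jog_arm(
  increments=[
    [[0,0,-0.0005],[0,0,0],0.5],
    [[0,0,-0.001],[0,0,0],0.5],
    [[0,0,-0.001],[0,0,0],0.5],
    [[0,0,-0.001],[0,0,0],0.75],
    [[0,0,-0.001],[0,0,0],0.9],
    [[0,0,-0.001],[0,0,0],1],
    [[0,0,-0.001],[0,0,0],1],
    [[0,0,0.02],[0,0,0],1],
    [[0,0,0.06],[0,0,0],1],
    [[0,0,0.11],[0,0,0],1],
  ],
)

```text
time: 15.35
ee_pos: [0.5644, -0.4317, 0.1332]
tcp_rot: [0.131, 0.991, 0.001, -0.002]
contact_force: [0.1, 0.0, 0.3]
grip_width: 0.0854
finger_force: 0.0
```

Request:
jog_arm(
  increments=[
    [[0,0.01,0.05],[0,0,0],1],
    [[-0.007,0.055,0.07],[0,0,0],1],
    [[-0.014,0.1,0.07],[0,0,0.006],1],
    [[-0.021,0.148,0.07],[0,0,0.012],1],
    [[-0.028,0.196,0.07],[0,0,0.018],1],
    [[-0.035,0.244,0.07],[0,0,0.024],1],
    [[-0.042,0.292,0.07],[0,0,0.03],1],
    [[-0.049,0.34,0.07],[0,0,0.037],1],
    [[-0.055,0.388,0.07],[0,0,0.044],1],
    [[-0.06,0.43,0.07],[0,0,0.05],1],
  ],
)

```text
time: 16.35
ee_pos: [0.505, -0.0006, 0.2046]
tcp_rot: [-0.027, 1.0, 0.0, 0.0]
contact_force: [0.1, -0.3, -0.1]
grip_width: 0.0854
finger_force: 0.0
```

```bash
python3 - <<'E'
from h import *
s=bot.state(); print(s['ee_pos'],s['tcp_rot'])
a=snap('top','t4')[...,::-1]
cv2.imwrite('pics/c4.png',np.hstack([cv2.resize(a[205:285,225:290],None,fx=5.5,fy=5.5,interpolation=cv2.INTER_CUBIC),cv2.resize(a[205:285,430:505],None,fx=5.5,fy=5.5,interpolation=cv2.INTER_CUBIC)]))
E
```

```text
[ 0.50499323 -0.00064463  0.20455395] [-2.68038982e-02  9.99640682e-01  8.97970181e-05  2.23443769e-04]
```

View pics/c4.png

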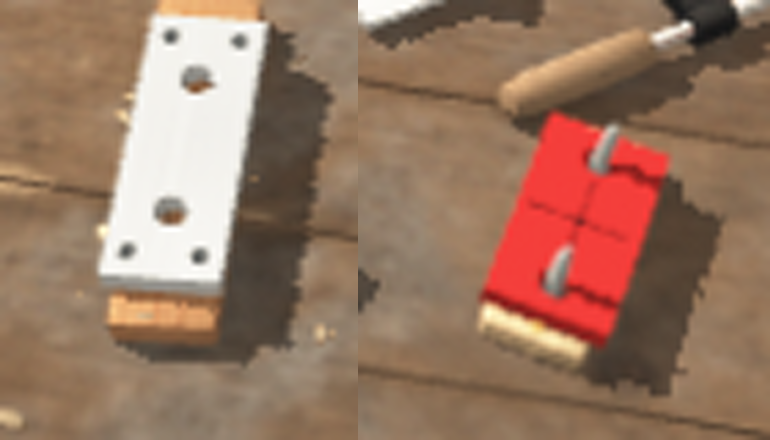

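The red plate sits on the board over both posts. The aluminium plate is bare: corners at crop (155,15), (268,20), (100,275), (219,283), holes at (197,79) and (171,210).

```bash
python3 - <<'E'
from fit import *
t='top'
D=lambda x,y:((x+.5)/5.5-.5+225,(y+.5)/5.5-.5+205)
fit('alu',[(t,D(155,15),(.075,.028,.028)),(t,D(268,20),(.075,-.028,.028)),(t,D(100,275),(-.075,.028,.028)),(t,D(219,284),(-.075,-.028,.028)),(t,D(197,79),(.038,0,.028)),(t,D(171,210),(-.038,0,.028))],[.5,.11,.1])
fit('slat',[(t,D(110,335),(-.095,.025,0)),(t,D(217,343),(-.095,-.025,0)),(t,D(109,296),(-.095,.025,.016)),(t,D(219,302),(-.095,-.025,.016))],[.5,.11,.1])
E
```

```text
alu xy [0.5021 0.1139] yaw deg 6.15 res px [-0.1 -0.1 -0.2  0.5 -0.2 -0.3  0.1 -0.2  0.2  0.1  0.2  0.1]
slat xy [0.5122 0.1166] yaw deg 8.11 res px [ 0.4 -1.8  0.3 -2.3 -0.2  2.1 -0.6  1.9]
```

Request:
jog_arm(
  increments=[
    [[-0.001,0.04,0],[0,0,0.003],1],
    [[-0.002,0.08,0],[0,0,0.006],1],
    [[-0.003,0.1145,-0.01],[0,0,0.0086],1],
    [[-0.003,0.1145,-0.05],[0,0,0.0086],1],
    [[-0.003,0.1145,-0.09],[0,0,0.0086],1],
    [[-0.003,0.1145,-0.125],[0,0,0.0086],1],
    [[-0.003,0.1145,-0.15],[0,0,0.0086],1],
    [[-0.003,0.1145,-0.16],[0,0,0.0086],1],
    [[-0.003,0.1145,-0.16],[0,0,0.0086],1],
    [[-0.003,0.1145,-0.16],[0,0,0.0086],1],
  ],
)

```text
time: 17.4
ee_pos: [0.5033, 0.1119, 0.0452]
tcp_rot: [-0.053, 0.999, 0.0, 0.001]
contact_force: [0.0, 1.3, 0.3]
grip_width: 0.0855
finger_force: 0.0
```

Request:
jog_arm(
  increments=[
    [[-0.001,0.002,-0.008],[0,0,0],1],
    [[-0.001,0.002,-0.013],[0,0,0],1],
    [[-0.001,0.002,-0.015],[0,0,0],1],
    [[-0.001,0.002,-0.015],[0,0,0],0.8],
    [[-0.001,0.002,-0.015],[0,0,0],0.74],
    [[-0.001,0.002,-0.015],[0,0,0],0.7],
    [[-0.001,0.002,-0.015],[0,0,0],0.65],
    [[-0.001,0.002,-0.015],[0,0,0],0.5],
    [[-0.001,0.002,-0.015],[0,0,0],0.5],
    [[-0.001,0.002,-0.015],[0,0,0],0.5],
  ],
  grip_force=80,
)

```text
time: 18.4
ee_pos: [0.5018, 0.1138, 0.0302]
tcp_rot: [-0.053, 0.999, 0.0, 0.0]
contact_force: [-3.2, -0.3, 11.8]
grip_width: 0.0539
finger_force: 83.4
```

Request:
jog_arm(
  increments=[
    [[0,0,0.004],[0,0,0],0.5],
    [[0,0,0.012],[0,0,0],0.5],
    [[0,0,0.03],[0,0,0],0.5],
    [[0,0,0.06],[0,0,0],0.5],
    [[0,0,0.1],[0,0,0],0.5],
    [[0,0,0.14],[0,0,0],0.5],
    [[0,-0.01,0.16],[0,0,0],0.5],
    [[0,-0.04,0.16],[0,0,0],0.5],
    [[0,-0.07,0.16],[0,0,0],0.5],
    [[0,-0.1,0.16],[0,0,0],0.5],
  ],
)

```text
time: 19.4
ee_pos: [0.5013, 0.0129, 0.19]
tcp_rot: [-0.053, 0.999, -0.0, 0.0]
contact_force: [0.6, 0.7, -3.4]
grip_width: 0.0537
finger_force: 85.2
```

Request:
jog_arm(
  increments=[
    [[0.007,-0.045,0],[0,0,-0.006],0.5],
    [[0.014,-0.093,0],[0,0,-0.012],0.5],
    [[0.021,-0.141,0],[0,0,-0.019],0.5],
    [[0.028,-0.189,0],[0,0,-0.026],0.5],
    [[0.035,-0.237,0],[0,0,-0.033],0.5],
    [[0.042,-0.285,0],[0,0,-0.04],0.5],
    [[0.049,-0.333,0],[0,0,-0.047],0.5],
    [[0.056,-0.381,0],[0,0,-0.053],0.5],
    [[0.062,-0.425,-0.005],[0,0,-0.0587],0.5],
    [[0.064,-0.4457,-0.02],[0,0,-0.0587],0.5],
  ],
)

```text
time: 20.4
ee_pos: [0.5663, -0.4364, 0.1708]
tcp_rot: [0.133, 0.991, -0.001, 0.002]
contact_force: [-0.4, -0.3, -2.0]
grip_width: 0.0538
finger_force: 85.2
```

Request:
jog_arm(
  increments=[
    [[0,0,-0.02],[0,0,0],0.5],
    [[0,0,-0.05],[0,0,0],0.5],
    [[0,0,-0.075],[0,0,0],0.5],
    [[0,0,-0.085],[0,0,0],0.5],
    [[0,0,-0.085],[0,0,0],0.5],
    [[0,0,-0.085],[0,0,0],0.5],
    [[0,0,-0.085],[0,0,0],0.5],
    [[0,0,-0.085],[0,0,0],0.5],
    [[0,0,-0.085],[0,0,0],0.5],
    [[0,0,-0.085],[0,0,0],0.5],
  ],
)

```text
time: 21.4
ee_pos: [0.5658, -0.432, 0.0849]
tcp_rot: [0.131, 0.991, -0.0, 0.0]
contact_force: [-0.1, -0.2, -2.2]
grip_width: 0.0538
finger_force: 85.1
```

```bash
python3 - <<'E'
from h import *
s=bot.state(); p=s['ee_pos'];a=np.degrees(np.arctan2(*s['tcp_rot'][[1,0]]))*2-90
print(p,'heading',a)
im=snap('top','t5')[...,::-1]; b=snap('scene','s5')[...,::-1]
cv2.imwrite('pics/c5.png',np.hstack([cv2.resize(im[205:285,425:505],(400,400),interpolation=cv2.INTER_CUBIC),cv2.resize(b[194:274,384:464],(400,400),interpolation=cv2.INTER_CUBIC)]))
E
```

```text
[ 0.5658308  -0.43199835  0.08489871] heading 74.9274936420922
```

View pics/c5.png

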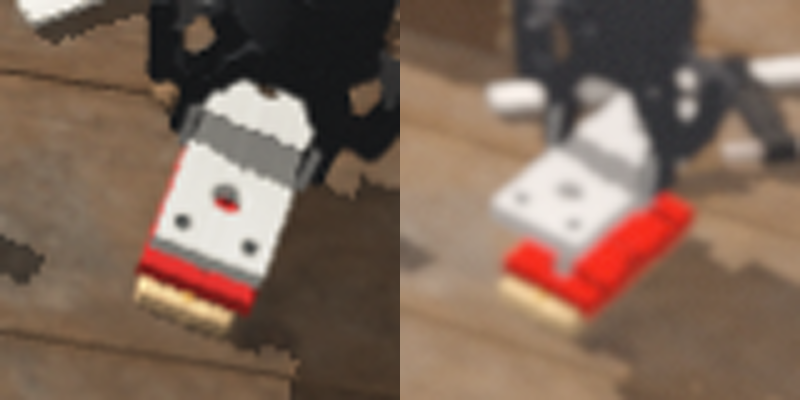

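The aluminium plate is held level above the posts, aligned with the red plate (hole at crop (227,197)). I lower it.

Request:
jog_arm(
  increments=[
    [[0,-0.001,-0.008],[0,0,0],0.5],
    [[0,-0.001,-0.014],[0,0,0],0.5],
    [[0,-0.001,-0.019],[0,0,0],0.5],
    [[0,-0.001,-0.024],[0,0,0],0.5],
    [[0,-0.001,-0.028],[0,0,0],0.5],
    [[0,-0.001,-0.032],[0,0,0],0.5],
    [[0,-0.001,-0.035],[0,0,0],0.5],
    [[0,-0.001,-0.037],[0,0,0],0.5],
    [[0,-0.001,-0.038],[0,0,0],0.5],
    [[0,-0.001,-0.038],[0,0,0],0.5],
  ],
)

```text
time: 22.5
ee_pos: [0.5657, -0.4329, 0.0463]
tcp_rot: [0.131, 0.991, -0.0, 0.0]
contact_force: [0.5, -0.3, -2.5]
grip_width: 0.0534
finger_force: 85.2
```

Request:
jog_arm(
  increments=[
    [[0,0,-0.002],[0,0,0],0.5],
    [[0,0,-0.003],[0,0,0],0.5],
    [[0,0,-0.004],[0,0,0],0.5],
    [[0,0,-0.0045],[0,0,0],0.5],
    [[0,0,-0.005],[0,0,0],0.5],
    [[0,0,-0.005],[0,0,0],0.5],
    [[0,0,-0.005],[0,0,0],0.5],
    [[0,0,-0.005],[0,0,0],0.5],
    [[0,0,-0.005],[0,0,0],0.5],
    [[0,0,-0.005],[0,0,0],0.5],
  ],
)

```text
time: 23.5
ee_pos: [0.5657, -0.4329, 0.0414]
tcp_rot: [0.131, 0.991, 0.0, 0.0]
contact_force: [0.2, 0.0, -2.5]
grip_width: 0.0536
finger_force: 85.3
```

Contact is due within about 0.2 mm. I go 0.5 mm lower, then release and leave straight up, and return to the slat.

Request:
jog_arm(
  increments=[
    [[0,0,-0.0005],[0,0,0],0.5],
    [[0,0,-0.0007],[0,0,0],0.5],
    [[0,0,-0.0007],[0,0,0],0.68],
    [[0,0,-0.0007],[0,0,0],0.75],
    [[0,0,-0.0007],[0,0,0],0.9],
    [[0,0,-0.0007],[0,0,0],1],
    [[0,0,-0.0007],[0,0,0],1],
    [[0,0,0.02],[0,0,0],1],
    [[0,0,0.06],[0,0,0],1],
    [[0,0,0.11],[0,0,0],1],
  ],
)

```text
time: 24.5
ee_pos: [0.5644, -0.432, 0.1503]
tcp_rot: [0.131, 0.991, 0.001, -0.002]
contact_force: [0.3, -0.7, 0.4]
grip_width: 0.0855
finger_force: 0.0
```

Request:
jog_arm(
  increments=[
    [[0,0.01,0.05],[0,0,0],1],
    [[-0.007,0.055,0.06],[0,0,0],1],
    [[-0.014,0.1,0.06],[0,0,0.006],1],
    [[-0.021,0.148,0.06],[0,0,0.012],1],
    [[-0.028,0.196,0.06],[0,0,0.018],1],
    [[-0.035,0.244,0.06],[0,0,0.024],1],
    [[-0.042,0.292,0.06],[0,0,0.03],1],
    [[-0.049,0.34,0.06],[0,0,0.037],1],
    [[-0.055,0.388,0.06],[0,0,0.044],1],
    [[-0.06,0.43,0.06],[0,0,0.05],1],
  ],
)

```text
time: 25.5
ee_pos: [0.505, -0.0008, 0.2116]
tcp_rot: [-0.027, 1.0, 0.0, 0.0]
contact_force: [-0.5, -0.0, -0.3]
grip_width: 0.0857
finger_force: 0.0
```

```bash
python3 - <<'E'
from h import *
s=bot.state(); print(s['ee_pos'],s['tcp_rot'])
a=snap('top','t6')[...,::-1]
cv2.imwrite('pics/c6.png',np.hstack([cv2.resize(a[205:285,225:290],None,fx=5.5,fy=5.5,interpolation=cv2.INTER_CUBIC),cv2.resize(a[205:285,430:505],None,fx=5.5,fy=5.5,interpolation=cv2.INTER_CUBIC)]))
E
```

```text
[ 0.50500158 -0.0008309   0.21162245] [-2.65074599e-02  9.99648572e-01  9.05799256e-05  2.82373103e-04]
```

View pics/c6.png

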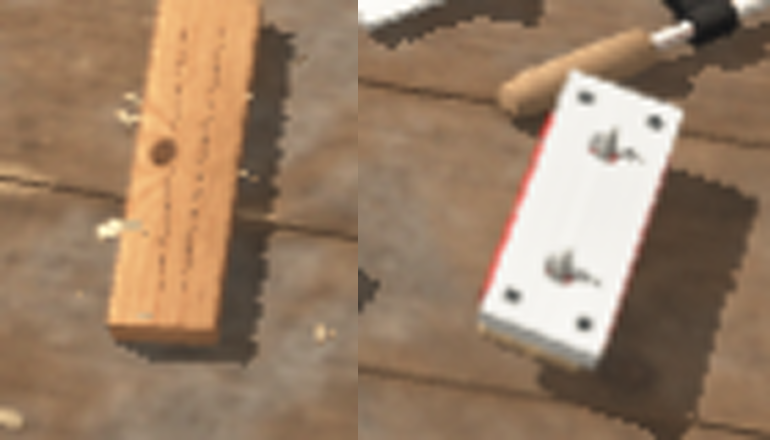

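The aluminium plate lies on the red one, with both posts through. The slat is bare: near top corners at crop (109,325) and (217,332).

```bash
python3 - <<'E'
from fit import *
t='top'
D=lambda x,y:((x+.5)/5.5-.5+225,(y+.5)/5.5-.5+205)
a=cv2.imread('pics/t6.png')
# orange mask, corners of min area rect for far end
h=cv2.cvtColor(a,cv2.COLOR_BGR2HSV); m=((h[...,0]<18)&(h[...,1]>110)&(h[...,2]>160)).astype(np.uint8); m[:195]=0;m[275:]=0;m[:,:238]=0;m[:,:][:,280:]=0
ys,xs=np.nonzero(m); print(len(xs),xs.min(),xs.max(),ys.min(),ys.max())
for y in (206,215,225,235,245,255,262): r=xs[ys==y]; print(y,r.min(),r.max())
fit('slat',[(t,D(109,325),(-.095,.025,.016)),(t,D(217,332),(-.095,-.025,.016)),(t,A(645,92),(.095,-.025,.016)),(t,A(531,87),(.095,.025,.016))],[.5,.11,.1])
E
```

```text
1134 238 277 198 264
206 253 271
215 252 270
225 250 269
235 248 267
245 251 266
255 246 264
262 244 263
slat xy [0.5026 0.1146] yaw deg 8.78 res px [-0.1  0.2  0.  -0.3 -0.4 -0.1  0.5  0.1]
```

Request:
jog_arm(
  increments=[
    [[-0.001,0.04,0],[0,0,0.005],1],
    [[-0.002,0.08,0],[0,0,0.01],1],
    [[-0.002,0.1155,-0.01],[0,0,0.0155],1],
    [[-0.002,0.1155,-0.05],[0,0,0.0155],1],
    [[-0.002,0.1155,-0.09],[0,0,0.0155],1],
    [[-0.002,0.1155,-0.13],[0,0,0.0155],1],
    [[-0.002,0.1155,-0.16],[0,0,0.0155],1],
    [[-0.002,0.1155,-0.175],[0,0,0.0155],1],
    [[-0.002,0.1155,-0.175],[0,0,0.0155],1],
    [[-0.002,0.1155,-0.175],[0,0,0.0155],1],
  ],
)

```text
time: 26.55
ee_pos: [0.5039, 0.1126, 0.0366]
tcp_rot: [-0.074, 0.997, -0.0, -0.0]
contact_force: [-0.6, 0.2, -0.8]
grip_width: 0.0853
finger_force: 0.0
```

Request:
jog_arm(
  increments=[
    [[-0.001,0.002,-0.01],[0,0,0],1],
    [[-0.001,0.002,-0.017],[0,0,0],1],
    [[-0.001,0.002,-0.02],[0,0,0],1],
    [[-0.001,0.002,-0.02],[0,0,0],0.8],
    [[-0.001,0.002,-0.02],[0,0,0],0.7],
    [[-0.001,0.002,-0.02],[0,0,0],0.65],
    [[-0.001,0.002,-0.02],[0,0,0],0.58],
    [[-0.001,0.002,-0.02],[0,0,0],0.45],
    [[-0.001,0.002,-0.02],[0,0,0],0.4],
    [[-0.001,0.002,-0.02],[0,0,0],0.4],
  ],
  grip_force=50,
)

```text
time: 27.55
ee_pos: [0.5029, 0.1146, 0.0169]
tcp_rot: [-0.074, 0.997, 0.0, 0.0]
contact_force: [-1.2, 1.1, 6.2]
grip_width: 0.049
finger_force: 51.8
```

Request:
jog_arm(
  increments=[
    [[0,0,0.004],[0,0,0],0.4],
    [[0,0,0.012],[0,0,0],0.4],
    [[0,0,0.03],[0,0,0],0.4],
    [[0,0,0.06],[0,0,0],0.4],
    [[0,0,0.1],[0,0,0],0.4],
    [[0,0,0.14],[0,0,0],0.4],
    [[0,-0.01,0.17],[0,0,0],0.4],
    [[0,-0.03,0.175],[0,0,0],0.4],
    [[0,-0.05,0.175],[0,0,0],0.4],
    [[0,-0.07,0.175],[0,0,0],0.4],
  ],
)

```text
time: 28.55
ee_pos: [0.5026, 0.044, 0.1925]
tcp_rot: [-0.074, 0.997, 0.0, 0.001]
contact_force: [0.6, -0.3, -0.3]
grip_width: 0.0485
finger_force: 52.2
```

```bash
python3 - <<'E'
from h import *
from scipy.optimize import minimize
S=8
data={}
for n,box in(('top',(220,300,355,435)),('scene',(215,270,315,395))):
    a=cv2.imread(f'pics/{n}0.png'); h=cv2.cvtColor(a,cv2.COLOR_BGR2HSV)
    m=(cv2.inRange(h,(15,140,90),(35,255,255))>0).astype(np.float32)
    y0,y1,x0,x1=box; m=m[y0:y1,x0:x1]; data[n]=(cv2.GaussianBlur(m,(0,0),.6),x0,y0); print(n,m.sum())
def boxes():
    for bx in(.065,-.065):
        yield bx-.011,bx+.011,-.041,.041,0.004,.02
        for s in(1,-1): yield bx-.011,bx+.011,*sorted((s*.033,s*.041)),.004,.032
def cost(p,cams,full=False):
    c,s=np.cos(p[2]),np.sin(p[2]); tot=0
    for n in cams:
        m,x0,y0=data[n]; H,W=m.shape; im=np.zeros((H*S,W*S),np.uint8)
        for a,b,d,e,f,g in boxes():
            P=np.array([[x,y,z] for x in(a,b) for y in(d,e) for z in(f,g)])
            Q=np.c_[p[0]+c*P[:,0]-s*P[:,1],p[1]+s*P[:,0]+c*P[:,1],P[:,2]]
            px=((w2pix(n,Q)-[x0,y0]+.5)*S)
            cv2.fillConvexPoly(im,cv2.convexHull(px.round().astype(np.int32)),1)
        r=cv2.GaussianBlur(cv2.resize(im.astype(np.float32),(W,H),interpolation=cv2.INTER_AREA),(0,0),.6)
        tot+=((r-m)**2).sum()
    return tot
for cams in(('top',),('scene',),('top','scene')):
    best=None
    for yaw in(-20,-21.5,-23):
        x=np.array([.4945,-.244,np.radians(yaw)])
        r=minimize(cost,x,(cams,),method='Nelder-Mead',options=dict(initial_simplex=x+np.array([[0,0,0],[.004,0,0],[0,.004,0],[0,0,.03]]),xatol=1e-5,fatol=1e-3))
        if best is None or r.fun<best.fun: best=r
    print(cams,best.x[:2].round(4),np.degrees(best.x[2]).round(2),best.fun)
E
```

```text
top 728.0
scene 534.0
('top',) [ 0.4897 -0.2426] -21.83 11.858686447143555Traceback (most recent call last):
  File "<stdin>", line 29, in <module>
    res = _minimize_neldermead(fun, x0, args, callback, bounds=bounds,
                               **options)
    fxcc = func(xcc)
    fx = function(np.copy(x), *(wrapper_args + args))
  File "<stdin>", line 20, in cost
  File "h.py", line 16, in w2pix
    c,M,p=cal(n); q=(np.atleast_2d(P)-p)@M; s=np.c_[q[:,0],-q[:,1]]/-q[:,2:]
          ~~~^^^
  File "h.py", line 7, in cal
    c=bot.get_calibration(n); return c,R.from_quat(c['orientation']).as_matrix(),np.array(c['position'])
ValueError: time passes only in moves, steps and waits
```

```bash
sed -i 's/^import numpy/import functools, numpy/; s/^def cal/@functools.cache\ndef cal/' h.py; sed -i 's/functools, numpy as np, cv2/functools, cv2, numpy as np/' h.py
python3 - <<'E'
from h import *
from scipy.optimize import minimize
S=8; data={}
for n,box in(('top',(220,300,355,435)),('scene',(215,270,315,395))):
    h=cv2.cvtColor(cv2.imread(f'pics/{n}0.png'),cv2.COLOR_BGR2HSV)
    m=(cv2.inRange(h,(18,185 if n=='scene' else 140,90),(35,255,255))>0).astype(np.float32)
    y0,y1,x0,x1=box; m=m[y0:y1,x0:x1]; data[n]=(cv2.GaussianBlur(m,(0,0),.6),x0,y0); print(n,m.sum())
def boxes(z0):
    for bx in(.065,-.065):
        yield bx-.011,bx+.011,-.041,.041,z0,.02
        for s in(1,-1): yield bx-.011,bx+.011,*sorted((s*.033,s*.041)),z0,.032
def cost(p,n,z0):
    c,s=np.cos(p[2]),np.sin(p[2]); m,x0,y0=data[n]; H,W=m.shape; im=np.zeros((H*S,W*S),np.uint8)
    for a,b,d,e,f,g in boxes(z0):
        P=np.array([[x,y,z] for x in(a,b) for y in(d,e) for z in(f,g)])
        Q=np.c_[p[0]+c*P[:,0]-s*P[:,1],p[1]+s*P[:,0]+c*P[:,1],P[:,2]]
        cv2.fillConvexPoly(im,cv2.convexHull(((w2pix(n,Q)-[x0,y0]+.5)*S).round().astype(np.int32)),1)
    r=cv2.GaussianBlur(cv2.resize(im.astype(np.float32),(W,H),interpolation=cv2.INTER_AREA),(0,0),.6)
    return ((r-m)**2).sum()
for n in('top','scene'):
  for z0 in(0,.006,.012):
    x=np.array([.492,-.243,np.radians(-21.5)])
    r=minimize(cost,x,(n,z0),method='Nelder-Mead',options=dict(initial_simplex=x+np.array([[0,0,0],[.004,0,0],[0,.004,0],[0,0,.03]]),xatol=1e-5,fatol=1e-3))
    print(n,z0,r.x[:2].round(4),np.degrees(r.x[2]).round(2),r.fun)
E
```

```text
top 727.0
scene 421.0
top 0 [ 0.4908 -0.243 ] -21.84 25.568618774414062
top 0.006 [ 0.4893 -0.2425] -21.78 11.187379837036133
top 0.012 [ 0.4875 -0.2423] -21.8 32.00007247924805
scene 0 [ 0.4924 -0.2416] -21.96 86.27424621582031
scene 0.006 [ 0.4893 -0.243 ] -21.73 42.48590850830078
scene 0.012 [ 0.4863 -0.2442] -21.71 26.24754524230957
```

Request:
jog_arm(
  increments=[
    [[-0.002,-0.04,0],[0,0,-0.012],0.4],
    [[-0.004,-0.085,0],[0,0,-0.025],0.4],
    [[-0.006,-0.13,0],[0,0,-0.04],0.4],
    [[-0.008,-0.175,0],[0,0,-0.053],0.4],
    [[-0.01,-0.22,0],[0,0,-0.066],0.4],
    [[-0.012,-0.26,0],[0,0,-0.078],0.4],
    [[-0.0133,-0.2865,-0.01],[0,0,-0.0842],0.4],
    [[-0.0133,-0.2865,-0.05],[0,0,-0.0842],0.4],
    [[-0.0133,-0.2865,-0.09],[0,0,-0.0842],0.4],
    [[-0.0133,-0.2865,-0.12],[0,0,-0.0842],0.4],
  ],
)

```text
time: 29.55
ee_pos: [0.4884, -0.242, 0.0699]
tcp_rot: [0.19, 0.982, 0.0, -0.0]
contact_force: [0.1, 0.4, -0.7]
grip_width: 0.049
finger_force: 52.1
```

Request:
jog_arm(
  increments=[
    [[0,0,-0.004],[0,0,0],0.4],
    [[0,0,-0.004],[0,0,0],0.4],
    [[0,0,-0.004],[0,0,0],0.4],
    [[0,0,-0.004],[0,0,0],0.4],
    [[0,0,-0.004],[0,0,0],0.4],
    [[0,0,-0.004],[0,0,0],0.4],
    [[0,0,-0.004],[0,0,0],0.4],
    [[0,0,-0.004],[0,0,0],0.4],
    [[0,0,-0.004],[0,0,0],0.4],
    [[0,0,-0.004],[0,0,0],0.4],
  ],
)

```text
time: 30.55
ee_pos: [0.4893, -0.2419, 0.0673]
tcp_rot: [0.189, 0.982, 0.0, -0.0]
contact_force: [0.3, -0.4, -2.0]
grip_width: 0.0486
finger_force: 52.3
```

```bash
python3 - <<'E'
from h import *
s=bot.state(); a=np.degrees(np.arctan2(*s['tcp_rot'][[1,0]]))*2-90
print(s['ee_pos'],'heading',a)
im=snap('top','t7')[...,::-1]; b=snap('scene','s7')[...,::-1]
cv2.imwrite('pics/c7.png',np.hstack([cv2.resize(im[215:305,350:440],(400,400),interpolation=cv2.INTER_CUBIC),cv2.resize(b[195:275,315:395],(400,400),interpolation=cv2.INTER_CUBIC)]))
E
```

```text
[ 0.48934004 -0.24188687  0.06730207] heading 68.19516960568035
```

View pics/c7.png

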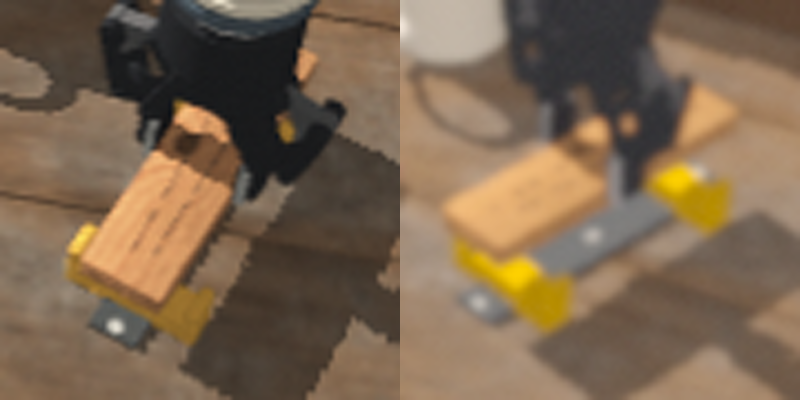

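The slat is held level above the rest, parallel to its strip, with near top corners at crop (82,262) and (157,300). I check its centring along the length numerically.

```bash
python3 - <<'E'
from h import *
k=400/90
f=lambda x,y:((x+.5)/k-.5+350,(y+.5)/k-.5+215)
z=.0664; a=np.radians(-21.8); c,s=np.cos(a),np.sin(a)
for uv,l in((f(82,263),(-.095,.025)),(f(160,297),(-.095,-.025)),(f(318,62),(.095,-.025))):
    p=pix2w('top',uv,z)[0,:2]-[.4893,-.2425]; print(np.array([c*p[0]+s*p[1],-s*p[0]+c*p[1]])-l)
E
```

```text
[-0.00159932 -0.00282954]
[0.00290057 0.00201604]
[-0.00433437 -0.00170611]
```

Request:
jog_arm(
  increments=[
    [[0,-0.0005,-0.006],[0,0,0],0.4],
    [[0,-0.0005,-0.011],[0,0,0],0.4],
    [[0,-0.0005,-0.016],[0,0,0],0.4],
    [[0,-0.0005,-0.02],[0,0,0],0.4],
    [[0,-0.0005,-0.024],[0,0,0],0.4],
    [[0,-0.0005,-0.027],[0,0,0],0.4],
    [[0,-0.0005,-0.029],[0,0,0],0.4],
    [[0,-0.0005,-0.03],[0,0,0],0.4],
    [[0,-0.0005,-0.03],[0,0,0],0.4],
    [[0,-0.0005,-0.03],[0,0,0],0.4],
  ],
)

```text
time: 31.65
ee_pos: [0.4894, -0.2424, 0.0374]
tcp_rot: [0.189, 0.982, -0.0, 0.0]
contact_force: [0.5, -0.2, -0.4]
grip_width: 0.0484
finger_force: 52.3
```

Request:
jog_arm(
  increments=[
    [[0,0,-0.0005],[0,0,0],0.4],
    [[0,0,-0.001],[0,0,0],0.4],
    [[0,0,-0.001],[0,0,0],0.4],
    [[0,0,-0.001],[0,0,0],0.62],
    [[0,0,-0.001],[0,0,0],0.7],
    [[0,0,-0.001],[0,0,0],0.9],
    [[0,0,-0.001],[0,0,0],0.9],
    [[0,0,0.02],[0,0,0],0.9],
    [[0,0,0.06],[0,0,0],0.9],
    [[0,0,0.11],[0,0,0],1],
  ],
)

```text
time: 32.65
ee_pos: [0.488, -0.2417, 0.1469]
tcp_rot: [0.189, 0.982, 0.001, -0.002]
contact_force: [0.5, -1.2, -0.3]
grip_width: 0.0856
finger_force: 0.0
```

Request:
jog_arm(
  increments=[
    [[0,0,0.05],[0,0,0],1],
    [[0,0.02,0.08],[0,0,0],1],
    [[-0.02,0.06,0.1],[0,0,0],1],
    [[-0.04,0.1,0.1],[0,0,0],1],
    [[-0.06,0.14,0.1],[0,0,0],1],
    [[-0.08,0.18,0.1],[0,0,0],1],
    [[-0.1,0.22,0.1],[0,0,0],1],
    [[-0.12,0.24,0.1],[0,0,0],1],
    [[-0.12,0.24,0.1],[0,0,0],1],
    [[-0.12,0.24,0.1],[0,0,0],1],
  ],
)

```text
time: 33.65
ee_pos: [0.3695, -0.0022, 0.2476]
tcp_rot: [0.188, 0.982, -0.0, 0.001]
contact_force: [0.9, -0.2, 0.3]
grip_width: 0.0854
finger_force: 0.0
```

```bash
python3 - <<'E'
from h import *
im=snap('top','t8')[...,::-1]
cv2.imwrite('pics/c8.png',cv2.resize(im[140:300,165:500],(800,382),interpolation=cv2.INTER_CUBIC))
E
```

```text
(no output)
```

View pics/c8.png

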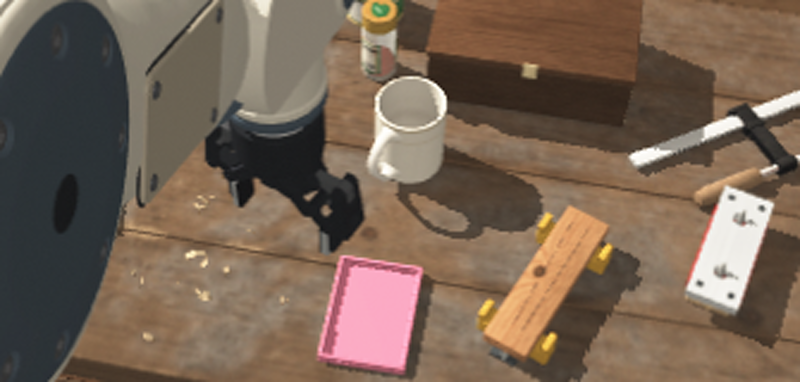

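The slat lies between the lips on both bearers; mug and jar are untouched. One numeric check of its centring.

```bash
python3 - <<'E'
from fit import *
D=lambda x,y:((x+.5)/2.388-.5+165,(y+.5)/2.388-.5+140)
t='top'
fit('slat',[(t,D(486,340),(-.095,.025,.036)),(t,D(528,353),(-.095,-.025,.036)),(t,D(570,206),(.095,.025,.036)),(t,D(608,225),(.095,-.025,.036))],[.49,-.243,-.38])
E
```

```text
slat xy [ 0.4876 -0.2451] yaw deg -20.74 res px [-0.3 -1.8  0.4  2.4 -0.7 -0.2  0.6  0.1]
```

```bash
python3 -c "
from workcell import bot
print(bot.sign_off())"
```

```text
the job is handed in; nothing more can be done
None
```

The job is handed in at about 34 s: the block is in the blue tray, the red and then the aluminium plate are on the posts, and the slat is on its rest, centred to about 1 mm along its length and 3 mm across; mug and jar untouched.

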